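# Load a colour pot into the indexing carousel and click it on

## Task

Put the loose steel colour pot upright into the one empty holder of the carousel and turn it there under a light press, never forcing it, until the slot under it finds the drive bar on the holder's floor and the pot drops fully home. Then turn the carousel exactly one click anticlockwise (seen from above), so that this pot comes to the pointer and rests in its click, smoothly so that the pot stays upright, and let go. Leave the cup, the chocolate plaque and the glass jar alone.

Things in the scene. Friction and masses are not known exactly. Their poses are not given: they have to be found in the camera images.
- pot_center (a point): Centre (35 mm above its soles) of the loose lidded steel pot, upright on the worktop; z its upward axis, x and y along the two slots below. Round, 40 mm in diameter, 72 mm tall with a 37 mm dark lid from 60 mm up. It stands on four stepped corner feet 8 mm high, 39 mm over all, which leave a cross of two slots 9 mm wide between them. 0.12 to 0.26 kg.
- pocket (a point): Centre of the floor of the carousel's one empty holder, z up; turns with the carousel. A white round cup, bore 42 mm, outside 52 mm, rim 28 mm above the hard level floor, no lead-in. Pot fully home: pot_center 35 mm above this point. The five other holders hold like pots; all six are 95 mm from the carousel's axis, 60 degrees apart. This floor lies 44 to 56 mm above the worktop.
- dog_top (a point): Centre of the top of the steel drive bar on the empty holder's floor: 28 mm long, 5 mm wide, 6 mm high, stiff to turn (over 0.1 N m). Its angle differs each time and is not told (this point's axes are the carousel's, not the bar's). The pot goes home only with one of its slots over the bar (within 0.1 rad, repeating each quarter turn); otherwise it rests on it, 6 mm too high. Over 45 N from the pot breaks it.
- knob_grip (a point): Centre of the black bar handle for turning the carousel, on the carousel's axis, to be gripped across; z up along the axis, x along the bar; turns with the carousel. Bar 54 mm long (x), 14 mm wide (y), 30 mm high, on a 14 mm post. This point is 85 mm above the pocket floor; the pots at home reach 72 mm above that floor.
- carousel (a joint): Turn of the carousel (250 mm disc with six holders) about its upright axis, rad, growing anticlockwise seen from above. Sprung clicks at 0 (start), 1.047 (one click) and 2.094; stops at -0.12 and 2.2. Turning takes up to about 0.45 N m before half-way, then it is drawn into the next click. Left free near a click it settles within 0.02 rad of it.
- stand: The carousel's fixed white stand; origin on the carousel's axis. A small upright pointer post on it, just outside the disc (145 mm from the axis), marks the working place, one click anticlockwise of where the empty holder starts.
- cup: Bystander: empty blue plastic cup, 64 mm across the rim, 55 mm tall; origin at the centre of its underside.
- plaque: Bystander: dark chocolate picture-frame plaque lying flat, 120 x 85 x 14 mm (x, y, z); origin at the centre of its underside.
- jar: Bystander: closed glass jar with metal cap, 72 mm in diameter, 85 mm tall, wider than any holder; origin at the centre of its underside.
There are look-alikes about, which are no part of the job. Several things look just like the part that bears pot_center: the one meant starts nearest to the robot's base.

How it is judged:
By the outcome, as a careful person would: the job done as asked, in the order asked, and still so for the second after the job is handed in, with the robot touching nothing.
It also fails if it takes over 72 s, if anything falls off the work surface, if the arm or the gripper's body presses on something with over 40 N, if the wrist force passes 120 N, or if a joint passes its speed limit or range.

## Robot

A 6-joint arm with a two-finger parallel gripper is mounted at the origin on the work surface. World frame = base frame: x ahead of the robot, y to its left, z up, the work surface at z = 0. Lengths are in mm, angles in rad, forces in N, time in s.
With the tool pointing down it reaches from about 350 to 875 mm from the base axis. Payload 4.2 kg.
Tool frame: the origin (TCP) lies midway between the tips of the shut fingers; the grasp point (between the pads) lies 19 mm behind it; z points along the fingers, y is the line along which they close (so a half turn about z gives the same grasp; the last joint's range is limited). The gripper opens to 85 mm and grips with 20 to 120 N. Pads are 22 mm wide; open, the fingers measure 114 mm over their backs; the gripper's body (76 mm by 85 mm) begins 54 mm behind the grasp point. The pads swing forward as they close: fully open they stand 13 mm farther back than shut.
Start: joints at [1.416, 0.385, 0.008, 0, -1.194, -0.259], TCP at [251.274, 572.242, 231.312] pointing down, gripper open.
Joint ranges: [-3.14, 3.14], [-1.21, 2.06], [-1.07, 1.41], [-3.16, 2.05], [-2.99, -0.16], [-3.1, 3.1]. Speed limits (rad/s): [2.79, 2.79, 3.14, 3.14, 3.14, 3.14].

## Interface

Orientations are given as a unit quaternion [x, y, z, w].
In Python, from bench import arm gives the robot as it stands.
- The arm moves only by the tool send_rows, never from a script. Its argument "targets" is a list of rows, each an object of numbers: "gripper": the gripper command: -1 is fully open, 1 is shut, values between are in proportion; "x", "y", "z": the shift along the tool's x, y, z in cm; "ax", "ay", "az": the turn, a rotation vector about the tool's x, y, z in degrees. A call has 1 to 5 rows; each row shifts and turns the commanded pose from where the row before left it, along the tool's axes as they then stand; what a row does not reach is not made up. A row lasts 1/12 s, in which the tool goes at most 41.7 mm and 7.16 degrees, less where a joint would pass 70% of its speed; a pose out of reach is approached as far as the arm can. A call is refused whole if a number of a shift passes 4.17 or a number of a turn 7.16, either way. A call with a gripper value outside its range is refused whole. The fingers move at their own pace and stop on an object; the grip force is fixed at half the most. Time passes only in rows, so rows that do not move let the fingers close. It gives the time, the measured TCP pose, the force, the opening and the grip force at its end, in the units of the state.
- arm.read_state(): the state, without advancing time (a new reading comes with each control period).
- arm.get_image(name): name is "scene" or "top" or "wrist"; returns (picture, depth): 420x560x3 uint8, red, green, blue; 420x560 float32, mm along the optical axis (not along the pixel's ray), 0 where there is no reading.
- arm.camera_model(name): a dict with "fx", "fy", "cx", "cy" (pixels), "distortion" ([k1, k2, p1, p2, k3] as OpenCV has them; the pictures are not rectified), "cam_to_world" (4x4, takes a point from camera to world coordinates). Camera axes: x right, y down, z forward; pixel columns grow to the right and rows downward; lengths in mm; the calibration is good to about 2 mm. A picture is of the moment at which its call begins: read the wrist's pose just before it. camera_model takes no time and is no camera call; for the wrist camera it gives the pose at the moment of the call.
- arm.job_done(): hands the job in; it is judged then, once.
Trained networks look in the newest picture that a camera, given by its name, has taken for a name from the list of things; names that differ only in an ending like _2 or _b are one class to them, and where a whole thing is asked for, a point or a joint stands for the part that bears it (a point fixed in the world has none). Each returns a list of dicts, best first, with "score" (0 to 1); they miss things now and then, are a little off and sometimes report something else, mostly with a low value. They report only what shows in the picture. A call takes as long as a camera call. They do not tell look-alikes from the thing itself.
- arm.boxes_of(camera, thing): "rect" ([left, top, width, height] in pixels, round what is visible of it).
The state is a dict: "clock": time; "joints": joint angles; "joint_vel": joint speeds; "joint_efforts": joint torques, N m; "position": TCP position; "ee_rot": TCP orientation; "contact_force": force on the tool from outside, world axes, zero at the start; "wrist_torque": the same for the moment, N m; "gripper_width": finger opening in mm; "grasp_force": force on a finger pad.
Only numpy, scipy, OpenCV 4.12 (cv2) and the standard library are available. Lean on these libraries where they do the work, as an engineer would, in place of code of your own. Each camera call takes 0.05 s, during which the arm holds its last target. There are 200 camera calls.

## Working session

There is one attempt and no reset: what is moved stays moved. The work goes in short steps, Python scripts to look and compute and a tool call to move; the robot and the scene stay as the last step left them, time stands still between calls to the robot, and variables do not carry over. Pictures are saved under pics/ and viewed, at most 10 in all, crops included, and the job is handed in when it is done.

Besides the shell and the picture viewer there is one more tool, called after "Emit:" as a command line: name --argument value ..., lists and objects as JSON in quotes. send_rows: Moves the arm, as the interface text tells. Its arguments: {"type":"object","properties":{"targets":{"type":"array"}},"required":["targets"]}

```bash
mkdir -p pics; cat > h.py <<'E'
import numpy as np, cv2
from bench import arm
from scipy.spatial.transform import Rotation as R
def cloud(name):
    img,d=arm.get_image(name); m=arm.camera_model(name)
    K=np.array([[m['fx'],0,m['cx']],[0,m['fy'],m['cy']],[0,0,1.]]); D=np.array(m['distortion'])
    v,u=np.mgrid[0:420,0:560]; p=cv2.undistortPoints(np.stack([u,v],-1).reshape(-1,1,2).astype(np.float64),K,D).reshape(420,560,2)
    P=np.concatenate([p*d[...,None],d[...,None]],-1); T=np.array(m['cam_to_world'])
    W=P@T[:3,:3].T+T[:3,3]; W[d==0]=np.nan
    return img,W
def save(n,img): cv2.imwrite('pics/'+n,cv2.cvtColor(img,cv2.COLOR_RGB2BGR))
E
python3 - <<'E'
from h import *
s=arm.read_state(); print({k:np.round(v,3).tolist() for k,v in s.items()})
for c in ['scene','top']:
    img,W=cloud(c); save(c+'1.png',img); np.save(c+'W.npy',W)
    for t in ['pot_center','pocket','knob_grip','cup','plaque','jar','stand']:
        for b in arm.boxes_of(c,t):
            r=np.array(b['rect']); 
            if b['score']<.3: continue
            x,y,w,h=r; q=W[int(y+h*.3):int(y+h*.7)+1,int(x+w*.3):int(x+w*.7)+1].reshape(-1,3)
            print(c,t,round(b['score'],2),r.round().tolist(),np.nanmedian(q,0).round())
E
```

```text
{'clock': 0.0, 'joints': [1.416, 0.386, 0.007, -0.0, -1.194, -0.259], 'joint_vel': [-0.001, 0.002, -0.001, 0.002, -0.001, -0.001], 'joint_efforts': [0.0, -39.229, 18.841, 4.186, -0.005, -0.0], 'position': [251.054, 571.728, 230.209], 'ee_rot': [0.979, -0.206, -0.0, 0.001], 'contact_force': [1.005, -0.017, -0.43], 'wrist_torque': [-0.044, -0.018, -0.061], 'grasp_force': 0.0, 'gripper_width': 85.034}
scene pot_center 0.66 [197.0, 210.0, 21.0, 23.0] [ 619. -295.   65.]
scene pot_center 0.6 [244.0, 195.0, 20.0, 33.0] [ 565. -208.   65.]
scene pocket 0.94 [322.0, 188.0, 117.0, 112.0] [559.  70.  46.]
scene knob_grip 0.77 [321.0, 185.0, 118.0, 117.0] [559.  69.  46.]
scene cup 0.68 [248.0, 129.0, 26.0, 34.0] [ 354. -266.   22.]
scene plaque 0.65 [150.0, 174.0, 43.0, 49.0] [ 565. -424.    6.]
scene jar 0.61 [221.0, 248.0, 39.0, 46.0] [ 714. -182.   83.]
scene stand 0.97 [315.0, 188.0, 122.0, 114.0] [561.  62.  46.]
top pot_center 0.74 [294.0, 202.0, 23.0, 28.0] [ 549. -217.   68.]
top pot_center 0.68 [341.0, 136.0, 22.0, 25.0] [ 680. -310.   67.]
top pot_center 0.61 [338.0, 174.0, 26.0, 28.0] [ 601. -304.   69.]
top pot_center 0.56 [88.0, 153.0, 133.0, 137.0] [543.  63.  47.]
top pocket 0.69 [89.0, 157.0, 135.0, 133.0] [540.  60.  47.]
top knob_grip 0.62 [85.0, 152.0, 140.0, 137.0] [545.  62.  47.]
top cup 0.95 [319.0, 296.0, 33.0, 35.0] [ 367. -271.    5.]
top plaque 0.68 [382.0, 180.0, 57.0, 67.0] [ 560. -432.    8.]
top jar 0.6 [275.0, 124.0, 33.0, 44.0] [ 683. -194.   85.]
top stand 0.84 [88.0, 158.0, 148.0, 133.0] [539.  55.  47.]
```

View pics/scene1.png

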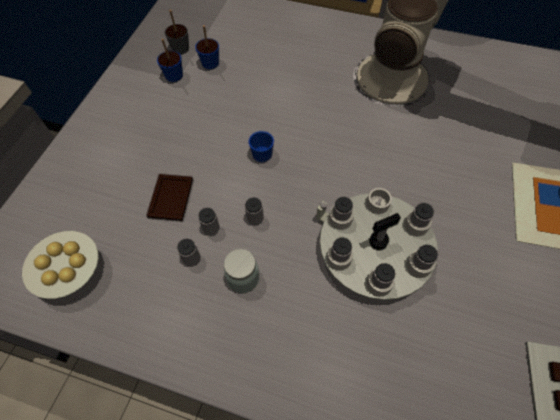

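View pics/top1.png

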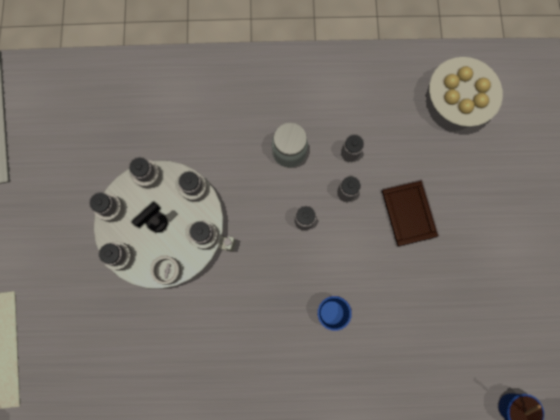

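The scene picture shows the loose pots at about (254,210), (208,221) and (189,252). The top picture shows them at (306,217), (349,188) and (353,147). The five seated pots, the blue cup (335,313) and the jar (290,145) could also be mistaken for the target. The pot nearest the base is top (306,217), about 590 mm away, so I choose that one. The empty holder is at top (167,270), the pointer at (229,243) and the knob at (147,215).

```bash
python3 - <<'E'
from h import *
im=cv2.imread('pics/top1.png')
a=cv2.resize(im[195:240,270:330],(400,300),interpolation=cv2.INTER_CUBIC); b=cv2.resize(im[195:300,90:230],(400,300),interpolation=cv2.INTER_CUBIC)
cv2.imwrite('pics/crop1.png',np.hstack([a,b]))
for c in ['top','scene']:
    W=np.load(c+'W.npy').reshape(-1,3); W=W[~np.isnan(W[:,0])]
    d=np.hypot(W[:,0]-549,W[:,1]+215)
    q=W[(d<45)&(W[:,2]>66)]; print(c,'lid',len(q),q.mean(0).round(1),((q.max(0)+q.min(0))/2).round(1),q[:,2].max())
    d=np.hypot(W[:,0]-545,W[:,1]-63)
    k=W[(d<60)&(W[:,2]>125)]; 
    r=cv2.minAreaRect(k[:,:2].astype(np.float32)); print('knob',len(k),k.mean(0).round(1),k[:,2].max(),r)
    t=W[(d<135)&(d>70)&(W[:,2]>113)]; 
    n,lab=0,None
    import scipy.cluster.hierarchy as H
    l=H.fclusterdata(t[:,:2],15,'distance')
    cs=[((t[l==i].max(0)+t[l==i].min(0))/2) for i in set(l) if (l==i).sum()>20]
    print('lids',np.round(cs,1).tolist())
    P=np.array([x[:2] for x in cs]); A=np.c_[2*P,np.ones(len(P))]; s=np.linalg.lstsq(A,(P**2).sum(1),rcond=None)[0]
    cen=s[:2]; print('axis',cen,np.sqrt(s[2]+cen@cen), np.rad2deg(np.arctan2(*(P-cen).T[::-1])))
E
```

```text
top lid 254 [ 550.6 -217.    68.8] [ 550.6 -217.1   70.6] 75.22498397252934
knob 344 [545.2  63.6 144. ] 152.74133769339244 ((546.1665649414062, 65.1698989868164), (14.93841552734375, 52.97288513183594), 45.240478515625)
lids [[518.0, -24.5, 118.4], [639.2, 84.9, 118.1], [610.5, -4.3, 118.3], [482.5, 135.6, 117.9], [575.5, 156.0, 118.7]]
axis [546.53622812  65.73274984] 94.75122733116692 [-107.54016864   11.69245117  -47.5706486   132.54800081   72.21149295]
scene lid 133 [ 552.5 -214.3   67.8] [ 551.7 -213.7   69.3] 72.6011897239324
knob 283 [551.9  67.4 142.5] 151.13194563381614 ((548.7242431640625, 67.94841766357422), (14.525869369506836, 54.27035903930664), 43.29288864135742)
lids [[483.9, 138.3, 117.8], [576.6, 158.3, 118.8], [640.6, 87.9, 117.9], [612.3, -1.5, 117.9], [519.9, -22.3, 117.4]]
axis [547.85595468  68.12181543] 94.7726340429733 [ 132.34373331   72.29207835   12.03533755  -47.22001426 -107.20216363]
```

View pics/crop1.png

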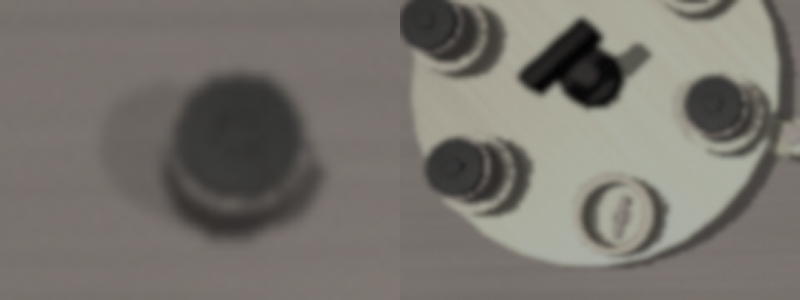

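The left crop shows the chosen lone pot, with its lid at top-picture pixel (306,216). The right crop shows the empty holder at about (166,270), with the drive bar inside it lying nearly up-down in the image, and the knob bar running from lower left to upper right.

```bash
cat >> h.py <<'E'
def go(x,y,z,yaw=None):
    s=arm.read_state(); Rm=R.from_quat(s['ee_rot']); p=np.array(s['position'])
    X=Rm.as_matrix()[:,0]; cur=np.rad2deg(np.arctan2(X[1],X[0]))
    print('pos',p.round(1),'yaw',cur.round(2),'tilt',(Rm.as_matrix()[:,2]).round(4),'j',np.round(s['joints'],2).tolist(),'t',round(s['clock'],2))
    print('tool delta cm',(Rm.inv().apply(np.array([x,y,z])-p)/10).round(3))
    if yaw is not None: print('az deg',round(-((yaw-cur+180)%360-180),2))
E
python3 - <<'E'
from h import *
T=np.array(arm.camera_model('wrist')['cam_to_world']); s=arm.read_state(); Rm=R.from_quat(s['ee_rot'])
print('cam in tool',Rm.inv().apply(T[:3,3]-s['position']).round(1)); print((Rm.inv().as_matrix()@T[:3,:3]).round(3)); m=arm.camera_model('wrist');print(m['fx'],m['cx'],m['cy'],m['distortion'])
go(455,47,270,-44.5)
E
```

```text
cam in tool [ 7.420e+01 -1.000e-01 -1.432e+02]
[[-0.001 -0.957 -0.289]
 [ 1.    -0.001  0.   ]
 [-0.001 -0.289  0.957]]
364.3994544863761 280.5673629083009 208.74933176954735 [0.0221271 0.        0.        0.        0.       ]
pos [251.3 572.2 231.3] yaw -23.71 tilt [-0.  0. -1.] j [1.42, 0.38, 0.01, -0.0, -1.19, -0.26] t 0.8
tool delta cm [39.773 39.899 -3.868]
az deg 20.79
```

Emit:
send_rows --targets '[{"x": 2.84, "y": 2.85, "z": -0.4, "gripper": -1}, {"x": 2.84, "y": 2.85, "z": -0.4, "gripper": -1}, {"x": 2.84, "y": 2.85, "z": -0.4, "gripper": -1}, {"x": 2.84, "y": 2.85, "z": -0.4, "gripper": -1}, {"x": 2.84, "y": 2.85, "z": -0.4, "gripper": -1}]'

```text
$.targets[0]: bad value
```

Emit:
send_rows --targets '[{"x": 2.84, "y": 2.85, "z": -0.4, "gripper": -1}, {"x": 2.84, "y": 2.85, "z": -0.4, "gripper": -1}, {"x": 2.84, "y": 2.85, "z": -0.4, "gripper": -1}, {"x": 2.84, "y": 2.85, "z": -0.4, "gripper": -1}, {"x": 2.84, "y": 2.85, "z": -0.3, "gripper": -1}]'

```text
$.targets[0]: bad value
```

Emit:
send_rows --targets '[{"x": 2.84, "y": 2.85, "gripper": -1}, {"x": 2.84, "y": 2.85, "gripper": -1}, {"x": 2.84, "y": 2.85, "gripper": -1}, {"x": 2.84, "y": 2.85, "gripper": -1}, {"gripper": -1}]'

```text
$.targets[0]: bad value
```

```bash
python3 - <<'E'
from h import *
img,W=cloud('wrist'); save('w1.png',img); np.save('w1W.npy',W); go(455,47,270,-44.5)
E
```

```text
pos [251.3 572.3 231.3] yaw -23.71 tilt [ 0.  0. -1.] j [1.42, 0.38, 0.01, -0.0, -1.19, -0.26] t 0.85
tool delta cm [39.773 39.901 -3.869]
az deg 20.79
```

View pics/w1.png

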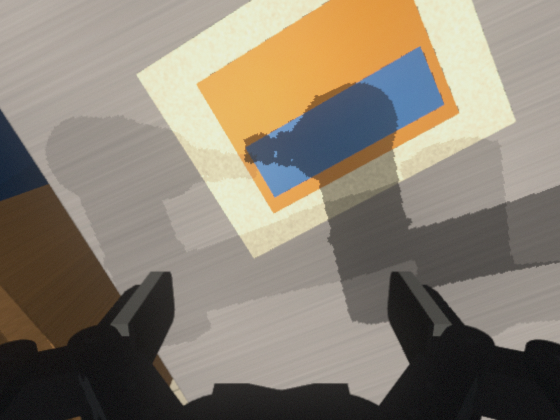

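The arm did not move: the wrist picture shows only the picture book below the start pose. Rows probably need every field.

Emit:
send_rows --targets '[{"gripper": -1, "x": 2.84, "y": 2.85, "z": -0.4, "ax": 0, "ay": 0, "az": 0}, {"gripper": -1, "x": 2.84, "y": 2.85, "z": -0.4, "ax": 0, "ay": 0, "az": 0}, {"gripper": -1, "x": 2.84, "y": 2.85, "z": -0.4, "ax": 0, "ay": 0, "az": 0}, {"gripper": -1, "x": 2.84, "y": 2.85, "z": -0.4, "ax": 0, "ay": 0, "az": 0}, {"gripper": -1, "x": 2.84, "y": 2.85, "z": -0.4, "ax": 0, "ay": 0, "az": 0}]'

```text
clock: 1.27
position: [324.3, 382.9, 251.6]
ee_rot: [0.979, -0.205, 0.0, -0.0]
contact_force: [1.5, 0.7, 0.0]
gripper_width: 85.4
grasp_force: 0.0
```

Emit:
send_rows --targets '[{"gripper": -1, "x": 2.84, "y": 2.85, "z": -0.4, "ax": 0, "ay": 0, "az": 0}, {"gripper": -1, "x": 2.84, "y": 2.85, "z": -0.4, "ax": 0, "ay": 0, "az": 0}, {"gripper": -1, "x": 2.84, "y": 2.85, "z": -0.4, "ax": 0, "ay": 0, "az": 0}, {"gripper": -1, "x": 2.84, "y": 2.85, "z": -0.4, "ax": 0, "ay": 0, "az": 0}, {"gripper": -1, "x": 2.84, "y": 2.85, "z": -0.3, "ax": 0, "ay": 0, "az": 0}]'

```text
clock: 1.68
position: [397.0, 195.3, 271.1]
ee_rot: [0.979, -0.205, 0.0, -0.001]
contact_force: [0.7, 0.7, -0.2]
gripper_width: 84.8
grasp_force: 0.0
```

Emit:
send_rows --targets '[{"gripper": -1, "x": 2.84, "y": 2.85, "z": 0, "ax": 0, "ay": 0, "az": 0}, {"gripper": -1, "x": 2.84, "y": 2.85, "z": 0, "ax": 0, "ay": 0, "az": 0}, {"gripper": -1, "x": 2.84, "y": 2.85, "z": 0, "ax": 0, "ay": 0, "az": 0}, {"gripper": -1, "x": 2.84, "y": 2.85, "z": 0, "ax": 0, "ay": 0, "az": 0}, {"gripper": -1, "x": 0, "y": 0, "z": 0, "ax": 0, "ay": 0, "az": 0}]'

```text
clock: 2.1
position: [456.0, 41.9, 270.5]
ee_rot: [0.978, -0.209, 0.0, 0.001]
contact_force: [-0.8, 0.7, 0.3]
gripper_width: 85.3
grasp_force: 0.0
```

```bash
python3 - <<'E'
from h import *
img,W=cloud('wrist'); save('w2.png',img); np.save('w2W.npy',W); go(455,47,270,-44.5)
E
```

```text
pos [455.5  44.  270.3] yaw -24.09 tilt [ 0.e+00 -3.e-04 -1.e+00] j [0.45, 0.07, -0.31, 0.0, -1.19, 0.7] t 2.15
tool delta cm [-0.17  -0.257  0.031]
az deg 20.41
```

View pics/w2.png

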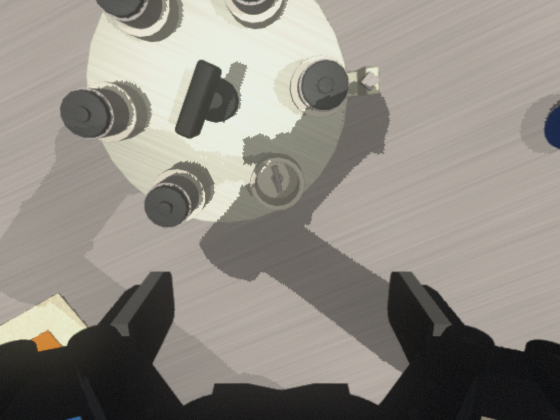

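The wrist picture shows the empty holder at (277,180) with its bar tilted slightly left of vertical, the knob at (205,98), and the pointer at (368,82). Next I fit them in 3D.

```bash
cat > fit.py <<'E'
from h import *
from scipy.optimize import least_squares
def pocket(W,img):
    d=np.hypot(W[...,0]-455,W[...,1]-47); P=W.reshape(-1,3)
    m=(d<31)&(W[...,2]>66)&(W[...,2]<84)
    r=W[m]; zr=np.median(r[:,2]); r=r[np.abs(r[:,2]-zr)<2.5]
    f=lambda c: np.clip(np.abs(np.hypot(r[:,0]-c[0],r[:,1]-c[1])-23.5)-2.5,0,None)
    s=least_squares(f,r[:,:2].mean(0)); c=s.x
    print('rim n',len(r),'z',zr.round(1),'centre',c.round(2),'cost',s.cost.round(2))
    dd=np.hypot(W[...,0]-c[0],W[...,1]-c[1])
    fl=W[dd<19]; h=np.histogram(fl[:,2],bins=np.arange(38,70,1)); print(h[0].tolist())
    return c,zr
if __name__=='__main__':
    W=np.load('w2W.npy'); img=cv2.imread('pics/w2.png'); c,zr=pocket(W,img)
    f=zr-28; dd=np.hypot(W[...,0]-c[0],W[...,1]-c[1]); b=W[(dd<18)&(W[...,2]>f+3.5)&(W[...,2]<f+9)]
    print('bar',cv2.minAreaRect(b[:,:2].astype(np.float32)),len(b),np.median(b[:,2]))
    q=b[:,:2]-b[:,:2].mean(0); u,s,v=np.linalg.svd(q,full_matrices=False); print('bar ang',np.rad2deg(np.arctan2(v[0,1],v[0,0])),s)
    k=W[(np.hypot(W[...,0]-547,W[...,1]-66)<40)&(W[...,2]>135)]; print('knob',cv2.minAreaRect(k[:,:2].astype(np.float32)),np.median(k[:,2]))
E
python3 fit.py; python3 -c "
from h import *
go(550.6,-217,200)"
```

```text
rim n 810 z 76.7 centre [454.57  48.19] cost 1.12
[0, 0, 0, 0, 0, 0, 0, 0, 4, 38, 264, 392, 147, 15, 2, 18, 39, 61, 18, 0, 0, 0, 0, 0, 0, 0, 0, 0, 0, 0, 0]
bar ((454.5996398925781, 48.36919021606445), (5.039173126220703, 27.714309692382812), 77.00154876708984) 138 55.12884779161041
bar ang 166.76329343529375 [95.16675231 16.97740421]
knob ((546.7681884765625, 68.84745788574219), (14.471772193908691, 53.81044387817383), 42.411598205566406) 148.69293207342628
pos [455.5  44.  270.3] yaw -24.09 tilt [ 0.e+00 -3.e-04 -1.e+00] j [0.45, 0.07, -0.31, 0.0, -1.19, 0.7] t 2.15
tool delta cm [19.331 19.941  7.039]
```

Emit:
send_rows --targets '[{"gripper": -1, "x": 2.15, "y": 2.2, "z": 0.3, "ax": 0, "ay": 0, "az": 0}, {"gripper": -1, "x": 2.15, "y": 2.2, "z": 0.3, "ax": 0, "ay": 0, "az": 0}, {"gripper": -1, "x": 2.15, "y": 2.2, "z": 0.3, "ax": 0, "ay": 0, "az": 0}, {"gripper": -1, "x": 2.15, "y": 2.2, "z": 0.6, "ax": 0, "ay": 0, "az": 0}, {"gripper": -1, "x": 2.15, "y": 2.2, "z": 0.8, "ax": 0, "ay": 0, "az": 0}]'

```text
clock: 2.57
position: [509.9, -97.1, 247.9]
ee_rot: [0.979, -0.204, 0.001, -0.0]
contact_force: [0.5, 0.6, -0.1]
gripper_width: 85.4
grasp_force: 0.0
```

Emit:
send_rows --targets '[{"gripper": -1, "x": 2.15, "y": 2.2, "z": 1.5, "ax": 0, "ay": 0, "az": 0}, {"gripper": -1, "x": 2.15, "y": 2.2, "z": 1.6, "ax": 0, "ay": 0, "az": 0}, {"gripper": -1, "x": 2.15, "y": 2.2, "z": 1.6, "ax": 0, "ay": 0, "az": 0}, {"gripper": -1, "x": 2.15, "y": 2.35, "z": 0, "ax": 0, "ay": 0, "az": 0}, {"gripper": -1, "x": 0, "y": 0, "z": 0, "ax": 0, "ay": 0, "az": 0}]'

```text
clock: 2.98
position: [552.9, -216.2, 198.4]
ee_rot: [0.978, -0.207, -0.001, 0.001]
contact_force: [0.7, 0.1, 0.4]
gripper_width: 85.5
grasp_force: 0.0
```

```bash
python3 - <<'E'
from h import *
from scipy.optimize import least_squares
img,W=cloud('wrist'); save('w3.png',img); np.save('w3W.npy',W)
d=np.hypot(W[...,0]-551,W[...,1]+217); m=(d<40)&(W[...,2]>66)&(W[...,2]<80); r=W[m]
(c,rad)=cv2.minEnclosingCircle(r[:,:2].astype(np.float32)); print('lid',len(r),c,rad,np.median(r[:,2]),r[:,:2].mean(0))
go(c[0],c[1],30)
E
```

```text
lid 1658 (551.41162109375, -214.37640380859375) 18.390283584594727 69.31997127860208 [ 552.17667392 -214.57220957]
pos [ 552.4 -214.4  199.1] yaw -23.83 tilt [-0.0016 -0.     -1.    ] j [-0.1, 0.35, -0.12, 0.0, -1.1, 1.25] t 3.03
tool delta cm [-0.07   0.025 16.909]
```

View pics/w3.png

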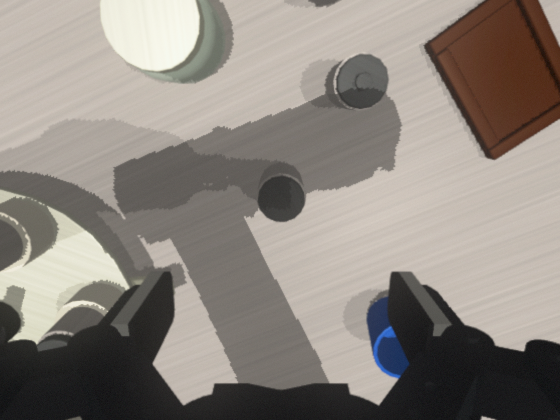

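The chosen pot's lid is at (281,197), straight ahead of the fingers. The jar (150,30), the other pot (361,80) and the cup (385,350) are all clear of the finger line.

Emit:
send_rows --targets '[{"gripper": -1, "x": -0.07, "y": 0.02, "z": 4.0, "ax": 0, "ay": 0, "az": 0}, {"gripper": -1, "x": 0, "y": 0, "z": 4.0, "ax": 0, "ay": 0, "az": 0}, {"gripper": -1, "x": 0, "y": 0, "z": 4.0, "ax": 0, "ay": 0, "az": 0}, {"gripper": -1, "x": 0, "y": 0, "z": 3.0, "ax": 0, "ay": 0, "az": 0}, {"gripper": -1, "x": 0, "y": 0, "z": 1.7, "ax": 0, "ay": 0, "az": 0}]'

```text
clock: 3.45
position: [549.0, -211.0, 30.1]
ee_rot: [0.979, -0.205, -0.003, -0.0]
contact_force: [0.2, 0.0, 0.3]
gripper_width: 85.1
grasp_force: 0.0
```

Emit:
send_rows --targets '[{"gripper": -1, "x": 0, "y": 0, "z": 0, "ax": 0, "ay": 0, "az": 0}, {"gripper": 1, "x": 0, "y": 0, "z": 0, "ax": 0, "ay": 0, "az": 0}, {"gripper": 1, "x": 0, "y": 0, "z": 0, "ax": 0, "ay": 0, "az": 0}, {"gripper": 1, "x": 0, "y": 0, "z": 0, "ax": 0, "ay": 0, "az": 0}, {"gripper": 1, "x": 0, "y": 0, "z": 0, "ax": 0, "ay": 0, "az": 0}]'

```text
clock: 3.87
position: [552.3, -213.4, 35.6]
ee_rot: [0.979, -0.205, 0.002, 0.0]
contact_force: [-2.0, 1.2, 12.6]
gripper_width: 38.7
grasp_force: 35.2
```

Emit:
send_rows --targets '[{"gripper": 1, "x": 0, "y": 0, "z": 0, "ax": 0, "ay": 0, "az": 0}, {"gripper": 1, "x": 0, "y": 0, "z": 0, "ax": 0, "ay": 0, "az": 0}, {"gripper": 1, "x": 0, "y": 0, "z": 0, "ax": 0, "ay": 0, "az": 0}, {"gripper": 1, "x": 0, "y": 0, "z": 0, "ax": 0, "ay": 0, "az": 0}, {"gripper": 1, "x": 0, "y": 0, "z": 0, "ax": 0, "ay": 0, "az": 0}]'

```text
clock: 4.28
position: [552.6, -213.2, 35.9]
ee_rot: [0.979, -0.205, 0.002, -0.0]
contact_force: [0.4, 1.8, 5.9]
gripper_width: 38.1
grasp_force: 59.5
```

```bash
python3 - <<'E'
from h import *
s=arm.read_state(); print(s['gripper_width'],s['grasp_force'],s['contact_force'])
go(551.4,-214.4,30)
E
```

```text
38.07688883489533 59.47255760896951 [0.42440615 1.77317543 5.86530219]
pos [ 552.6 -213.2   35.9] yaw -23.69 tilt [ 4.5e-03 -4.0e-04 -1.0e+00] j [-0.1, 0.53, -0.31, 0.0, -0.73, 1.25] t 4.28
tool delta cm [-0.068  0.155  0.585]
```

Emit:
send_rows --targets '[{"gripper": 1, "x": 0, "y": 0, "z": -1.0, "ax": 0, "ay": 0, "az": 0}, {"gripper": 1, "x": 0, "y": 0, "z": -3.0, "ax": 0, "ay": 0, "az": 0}, {"gripper": 1, "x": 0, "y": 0, "z": -4.0, "ax": 0, "ay": 0, "az": 0}, {"gripper": 1, "x": 0, "y": 0, "z": -4.0, "ax": 0, "ay": 0, "az": 0}, {"gripper": 1, "x": 0, "y": 0, "z": -4.0, "ax": 0, "ay": 0, "az": 0}]'

```text
clock: 4.7
position: [550.2, -213.2, 195.6]
ee_rot: [0.979, -0.206, -0.0, -0.0]
contact_force: [0.3, -0.1, -3.0]
gripper_width: 37.7
grasp_force: 60.8
```

Emit:
send_rows --targets '[{"gripper": 1, "x": 0, "y": 0, "z": -1.0, "ax": 0, "ay": 0, "az": 0}, {"gripper": 1, "x": 0, "y": 0, "z": 0, "ax": 0, "ay": 0, "az": 0}, {"gripper": 1, "x": 0, "y": 0, "z": 0, "ax": 0, "ay": 0, "az": 0}]'

```text
clock: 4.95
position: [550.3, -212.9, 203.3]
ee_rot: [0.979, -0.206, 0.0, -0.001]
contact_force: [-0.4, -0.4, -4.0]
gripper_width: 38.3
grasp_force: 60.8
```

```bash
python3 - <<'E'
from h import *
s=arm.read_state(); print(s['gripper_width'],s['grasp_force'],s['contact_force'],s['wrist_torque'])
go(454.6,48.2,170,-13.2)
img,W=cloud('scene'); w,Ww=cloud('wrist'); np.save('w4W.npy',Ww)
d=np.hypot(W[...,0]-552,W[...,1]+214); v,u=np.where((d<60)&(W[...,2]>60)); print(u.min(),u.max(),v.min(),v.max())
a=cv2.resize(img[max(v.min()-40,0):][:120,max(u.min()-30,0):][:,:120],(400,400),interpolation=cv2.INTER_CUBIC)
b=cv2.resize(w[220:420,180:380],(400,400),interpolation=cv2.INTER_CUBIC)
save('c2.png',np.hstack([a,b]))
E
```

```text
38.32834089650873 60.80933965276927 [-0.36217627 -0.42009273 -3.99933188] [0.00333308 0.08518923 0.00615767]
pos [ 550.3 -212.9  203.3] yaw -23.75 tilt [ 3.0e-04  1.3e-03 -1.0e+00] j [-0.1, 0.35, -0.12, -0.0, -1.1, 1.25] t 4.95
tool delta cm [-19.278 -20.039   3.363]
az deg -10.55
194 275 0 186
```

View pics/c2.png

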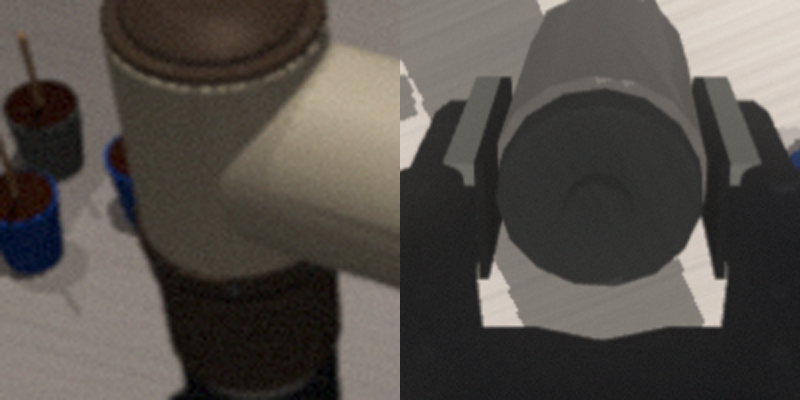

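The left crop shows only the arm. The right crop shows the pot held by both pads, with its lid centred between them at about wrist (280,313). Next I measure its tilt and offset in the hand.

```bash
python3 - <<'E'
from h import *
W=np.load('w4W.npy'); s=arm.read_state(); Rm=R.from_quat(s['ee_rot']); T=Rm.inv().apply((W-np.array(s['position'])).reshape(-1,3)).reshape(W.shape)
v,u=np.mgrid[0:420,0:560]
m=(v>262)&(v<362)&(abs(u-280)<48)&(np.hypot(T[...,0],T[...,1])<26); q=T[m]
print(len(q)); h=np.histogram(q[:,2],bins=np.arange(-50,30,3)); print(list(zip(h[1],h[0])))
zt=h[1][h[0].argmax()]+1.5; p=q[abs(q[:,2]-zt)<5]
A=np.c_[p[:,:2],np.ones(len(p))]
for i in range(4):
    k,*_=np.linalg.lstsq(A,p[:,2],rcond=None); e=abs(A@k-p[:,2]); ok=e<max(1.0,2*np.median(e)); A,p=A[ok],p[ok]
print('plane slopes deg',np.rad2deg(np.arctan(k[:2])),'z',k[2],len(p)); print('circle',cv2.minEnclosingCircle(p[:,:2].astype(np.float32)),p[:,:2].min(0),p[:,:2].max(0))
E
```

```text
8705
[(np.int64(-50), np.int64(0)), (np.int64(-47), np.int64(0)), (np.int64(-44), np.int64(0)), (np.int64(-41), np.int64(27)), (np.int64(-38), np.int64(899)), (np.int64(-35), np.int64(5907)), (np.int64(-32), np.int64(719)), (np.int64(-29), np.int64(268)), (np.int64(-26), np.int64(576)), (np.int64(-23), np.int64(97)), (np.int64(-20), np.int64(62)), (np.int64(-17), np.int64(44)), (np.int64(-14), np.int64(29)), (np.int64(-11), np.int64(31)), (np.int64(-8), np.int64(27)), (np.int64(-5), np.int64(17)), (np.int64(-2), np.int64(2)), (np.int64(1), np.int64(0)), (np.int64(4), np.int64(0)), (np.int64(7), np.int64(0)), (np.int64(10), np.int64(0)), (np.int64(13), np.int64(0)), (np.int64(16), np.int64(0)), (np.int64(19), np.int64(0)), (np.int64(22), np.int64(0)), (np.int64(25), np.int64(0))]
plane slopes deg [ 0.90272438 -1.67157456] z -33.1200236706337 5494
circle ((1.3752777576446533, -0.5272887945175171), 18.291120529174805) [-16.44457665 -16.92121822] [19.24023712 16.1974468 ]
```

```bash
python3 - <<'E'
from h import *
rng=np.random.default_rng(0)
for n,r in [('w2',[(-20,20)]),('w3',[(-20,20)]),('w2',[(55,60)]),('topW',[(-15,15)]),('sceneW',[(-15,15)])]:
    try: W=np.load(n+('W' if 'W' not in n else '')+'.npy').reshape(-1,3)
    except Exception as e: print(e); continue
    lo,hi=r[0]; p=W[(W[:,2]>lo)&(W[:,2]<hi)]
    if 'W' in n: p=p[(abs(p[:,0]-500)<200)&(abs(p[:,1]+50)<350)]
    for i in range(6):
        A=np.c_[p[:,:2],np.ones(len(p))]; k,*_=np.linalg.lstsq(A,p[:,2],rcond=None); e=abs(A@k-p[:,2]); p=p[e<max(1.5,2.5*np.median(e))]
    print(n,len(p),'slope deg',np.rad2deg(k[:2]).round(2),'z at centre',np.median(p[:,2]).round(2), 'z@(455,47),(551,-214)',k[0]*455+k[1]*47+k[2],k[0]*551-k[1]*214+k[2])
E
```

```text
w2 130843 slope deg [-0.07  0.05] z at centre 0.6 z@(455,47),(551,-214) 0.5324404098835551 0.20131866263857823
w3 138146 slope deg [-0.01  0.01] z at centre 1.38 z@(455,47),(551,-214) 1.4284070690587796 1.3853621432378427
w2 550 slope deg [ 0.24 -0.06] z at centre 57.3 z@(455,47),(551,-214) 57.06734845755076 57.74787737729159
topW 43559 slope deg [ 0.   -0.09] z at centre -0.22 z@(455,47),(551,-214) -0.41428380014425525 0.016207118884511762
sceneW 26969 slope deg [0.1  0.08] z at centre -1.08 z@(455,47),(551,-214) -1.084357508666673 -1.261000669645901
```

The pot seems tilted by about 1.9° because the pads straddle the lid edge. I'll set it down and regrip lower on the steel body.

Emit:
send_rows --targets '[{"gripper": 1, "x": 0, "y": 0, "z": 4.0, "ax": 0, "ay": 0, "az": 0}, {"gripper": 1, "x": 0, "y": 0, "z": 4.0, "ax": 0, "ay": 0, "az": 0}, {"gripper": 1, "x": 0, "y": 0, "z": 4.0, "ax": 0, "ay": 0, "az": 0}, {"gripper": 1, "x": 0, "y": 0, "z": 3.0, "ax": 0, "ay": 0, "az": 0}, {"gripper": 1, "x": 0, "y": 0, "z": 1.0, "ax": 0, "ay": 0, "az": 0}]'

```text
clock: 5.47
position: [545.3, -212.4, 35.8]
ee_rot: [0.979, -0.206, -0.008, 0.0]
contact_force: [-6.7, 1.7, 27.5]
gripper_width: 38.3
grasp_force: 65.3
```

Emit:
send_rows --targets '[{"gripper": 1, "x": 0, "y": 0, "z": 0.5, "ax": 0, "ay": 0, "az": 0}, {"gripper": 1, "x": 0, "y": 0, "z": 0.3, "ax": 0, "ay": 0, "az": 0}, {"gripper": 1, "x": 0, "y": 0, "z": 0, "ax": 0, "ay": 0, "az": 0}, {"gripper": 1, "x": 0, "y": 0, "z": 0, "ax": 0, "ay": 0, "az": 0}]'

```text
clock: 5.8
position: [550.4, -213.6, 36.0]
ee_rot: [0.979, -0.205, -0.001, 0.0]
contact_force: [-2.5, -0.0, 2.8]
gripper_width: 38.1
grasp_force: 61.2
```

Emit:
send_rows --targets '[{"gripper": -1, "x": 0, "y": 0, "z": 0, "ax": 0, "ay": 0, "az": 0}, {"gripper": -1, "x": 0, "y": 0, "z": 0, "ax": 0, "ay": 0, "az": 0}, {"gripper": -1, "x": 0, "y": 0, "z": 0, "ax": 0, "ay": 0, "az": 0}, {"gripper": -1, "x": 0, "y": 0, "z": 0.5, "ax": 0, "ay": 0, "az": 0}, {"gripper": -1, "x": 0, "y": 0, "z": 0.6, "ax": 0, "ay": 0, "az": 0}]'

```text
clock: 6.22
position: [551.8, -213.4, 24.4]
ee_rot: [0.979, -0.205, 0.001, -0.0]
contact_force: [-0.1, 0.3, 0.3]
gripper_width: 85.7
grasp_force: 0.0
```

Emit:
send_rows --targets '[{"gripper": -1, "x": 0, "y": 0, "z": 0, "ax": 0, "ay": 0, "az": 0}, {"gripper": -0.2, "x": 0, "y": 0, "z": 0, "ax": 0, "ay": 0, "az": 0}, {"gripper": 0, "x": 0, "y": 0, "z": 0, "ax": 0, "ay": 0, "az": 0}, {"gripper": 0, "x": 0, "y": 0, "z": 0, "ax": 0, "ay": 0, "az": 0}, {"gripper": 0, "x": 0, "y": 0, "z": 0, "ax": 0, "ay": 0, "az": 0}]'

```text
clock: 6.63
position: [551.2, -213.5, 24.5]
ee_rot: [0.979, -0.205, 0.0, 0.0]
contact_force: [-0.5, -2.3, 0.6]
gripper_width: 43.1
grasp_force: 1.0
```

Emit:
send_rows --targets '[{"gripper": 0.1, "x": 0, "y": 0, "z": 0, "ax": 0, "ay": 0, "az": 0}, {"gripper": 0.2, "x": 0, "y": 0, "z": 0, "ax": 0, "ay": 0, "az": 0}, {"gripper": 1, "x": 0, "y": 0, "z": 0, "ax": 0, "ay": 0, "az": 0}, {"gripper": 1, "x": 0, "y": 0, "z": 0, "ax": 0, "ay": 0, "az": 0}, {"gripper": 1, "x": 0, "y": 0, "z": 0, "ax": 0, "ay": 0, "az": 0}]'

```text
clock: 7.05
position: [551.2, -213.6, 24.9]
ee_rot: [0.979, -0.205, 0.0, 0.0]
contact_force: [-1.8, -2.5, 5.5]
gripper_width: 38.3
grasp_force: 59.9
```

Emit:
send_rows --targets '[{"gripper": 1, "x": 0, "y": 0, "z": 0, "ax": 0, "ay": 0, "az": 0}, {"gripper": 1, "x": 0, "y": 0, "z": -0.5, "ax": 0, "ay": 0, "az": 0}, {"gripper": 1, "x": 0, "y": 0, "z": -2.0, "ax": 0, "ay": 0, "az": 0}, {"gripper": 1, "x": 0, "y": 0, "z": -4.0, "ax": 0, "ay": 0, "az": 0}, {"gripper": 1, "x": 0, "y": 0, "z": -4.0, "ax": 0, "ay": 0, "az": 0}]'

```text
clock: 7.47
position: [549.4, -212.5, 127.9]
ee_rot: [0.979, -0.206, -0.003, -0.0]
contact_force: [1.7, 0.6, -2.0]
gripper_width: 38.6
grasp_force: 60.9
```

Emit:
send_rows --targets '[{"gripper": 1, "x": 0, "y": 0, "z": -4.0, "ax": 0, "ay": 0, "az": 0}, {"gripper": 1, "x": 0, "y": 0, "z": -2.0, "ax": 0, "ay": 0, "az": 0}, {"gripper": 1, "x": 0, "y": 0, "z": 0, "ax": 0, "ay": 0, "az": 0}, {"gripper": 1, "x": 0, "y": 0, "z": 0, "ax": 0, "ay": 0, "az": 0}, {"gripper": 1, "x": 0, "y": 0, "z": 0, "ax": 0, "ay": 0, "az": 0}]'

```text
clock: 7.88
position: [549.7, -212.5, 187.1]
ee_rot: [0.979, -0.206, -0.002, -0.001]
contact_force: [-0.6, 0.3, -3.5]
gripper_width: 38.6
grasp_force: 60.9
```

```bash
cat > hand.py <<'E'
from h import *
def hand(pic=None):
    s=arm.read_state(); w,W=cloud('wrist'); Rm=R.from_quat(s['ee_rot']); T=Rm.inv().apply((W-np.array(s['position'])).reshape(-1,3)).reshape(W.shape)
    v,u=np.mgrid[0:420,0:560]
    m=(v>240)&(v<385)&(abs(u-280)<60)&(np.hypot(T[...,0],T[...,1])<26)&(T[...,2]<-22); q=T[m]
    zt=np.median(q[:,2]); p=q[abs(q[:,2]-zt)<5]; A=np.c_[p[:,:2],np.ones(len(p))]
    for i in range(4):
        k,*_=np.linalg.lstsq(A,p[:,2],rcond=None); e=abs(A@k-p[:,2]); ok=e<max(1.0,2*np.median(e)); A,p=A[ok],p[ok]
    print('slopes deg',np.rad2deg(k[:2]).round(2),'lid z',k[2].round(1),len(p)); print('circle',cv2.minEnclosingCircle(p[:,:2].astype(np.float32)),p[:,:2].min(0),p[:,:2].max(0))
    print(s['gripper_width'],s['grasp_force'],np.round(s['contact_force'],1))
    if pic: save(pic,w)
if __name__=='__main__':
    hand('w5.png'); go(454.6,48.2,200,-13.2)
E
python3 hand.py
```

```text
slopes deg [ 0.69 -0.23] lid z -43.3 6589
circle ((0.4117572009563446, -0.11322644352912903), 18.33684730529785) [-16.83419429 -17.8082859 ] [18.36825464 17.63849104]
38.64475216900771 60.869452357292175 [-0.6  0.3 -3.5]
pos [ 549.6 -212.7  186.6] yaw -23.73 tilt [-0.0049  0.0017 -1.    ] j [-0.1, 0.36, -0.14, -0.0, -1.07, 1.25] t 7.93
tool delta cm [-19.205 -20.057  -1.248]
az deg -10.53
```

Emit:
send_rows --targets '[{"gripper": 1, "x": -1.2, "y": -1.3, "z": -0.3, "ax": 0, "ay": 0, "az": 0}, {"gripper": 1, "x": -2.2, "y": -2.3, "z": -0.3, "ax": 0, "ay": 0, "az": 0}, {"gripper": 1, "x": -2.6, "y": -2.7, "z": -0.3, "ax": 0, "ay": 0, "az": 0}, {"gripper": 1, "x": -2.6, "y": -2.7, "z": -0.3, "ax": 0, "ay": 0, "az": 0}, {"gripper": 1, "x": -2.6, "y": -2.7, "z": 0, "ax": 0, "ay": 0, "az": 0}]'

```text
clock: 8.35
position: [494.1, -60.0, 199.5]
ee_rot: [0.979, -0.206, -0.002, 0.001]
contact_force: [1.4, 0.9, -2.1]
gripper_width: 38.6
grasp_force: 60.9
```

Emit:
send_rows --targets '[{"gripper": 1, "x": -2.6, "y": -2.7, "z": 0, "ax": 0, "ay": 0, "az": 0}, {"gripper": 1, "x": -2.6, "y": -2.7, "z": 0, "ax": 0, "ay": 0, "az": 0}, {"gripper": 1, "x": -1.8, "y": -1.9, "z": 0, "ax": 0, "ay": 0, "az": 0}, {"gripper": 1, "x": -1.0, "y": -1.05, "z": 0, "ax": 0, "ay": 0, "az": 0}, {"gripper": 1, "x": 0, "y": 0, "z": 0, "ax": 0, "ay": 0, "az": 0}]'

```text
clock: 8.77
position: [454.1, 49.3, 199.6]
ee_rot: [0.979, -0.204, -0.002, 0.001]
contact_force: [-0.3, -0.3, -2.8]
gripper_width: 38.4
grasp_force: 61.0
```

Emit:
send_rows --targets '[{"gripper": 1, "x": 0, "y": 0, "z": 3.5, "ax": 0, "ay": 0, "az": 0}, {"gripper": 1, "x": 0, "y": 0, "z": 3.5, "ax": 0, "ay": 0, "az": 0}, {"gripper": 1, "x": 0, "y": 0, "z": 1.5, "ax": 0, "ay": 0, "az": 0}, {"gripper": 1, "x": 0, "y": 0, "z": 0, "ax": 0, "ay": 0, "az": 0}, {"gripper": 1, "x": 0, "y": 0, "z": 0, "ax": 0, "ay": 0, "az": 0}]'

```text
clock: 9.18
position: [455.5, 46.6, 115.0]
ee_rot: [0.979, -0.206, -0.001, 0.001]
contact_force: [0.2, -0.2, -2.0]
gripper_width: 38.6
grasp_force: 61.0
```

```bash
cat > chk.py <<'E'
from h import *
from hand import hand
import fit
hand('chk.png'); go(454.1,48.5,104,-13.2)
img,W=cloud('top'); 
E
python3 chk.py
```

```text
slopes deg [ 0.4  -0.03] lid z -45.1 6548
circle ((1.209520697593689, -0.8870205283164978), 18.28973388671875) [-16.10680811 -18.84904757] [19.43008134 16.6412309 ]
38.578018166272294 61.03999078273773 [ 0.2 -0.2 -2. ]
pos [456.6  47.1 116.4] yaw -23.71 tilt [-1.e-04 -8.e-04 -1.e+00] j [0.46, 0.23, -0.55, 0.0, -0.79, 0.7] t 9.23
tool delta cm [-0.283 -0.025  1.237]
az deg -10.51
```

```bash
cat > chk.py <<'E'
from h import *
from scipy.optimize import least_squares
def circ(r,c0,rad,half):
    f=lambda c: np.clip(np.abs(np.hypot(r[:,0]-c[0],r[:,1]-c[1])-rad)-half,0,None)
    s=least_squares(f,c0,loss='soft_l1',f_scale=.5); return s.x
Ps=[];Ls=[];Rs=[]
for i in range(4):
    Ps.append(arm.read_state()['position']); img,W=cloud('wrist'); p=Ps[-1]
    d=np.hypot(W[...,0]-p[0],W[...,1]-p[1]); l=W[(d<25)&(abs(W[...,2]-p[2]-45)<4)]
    Ls.append(((l.max(0)+l.min(0))/2)[:2])
    d=np.hypot(W[...,0]-454.6,W[...,1]-48.2); r=W[(d<29)&(abs(W[...,2]-76.7)<2)]
    Rs.append(circ(r,[454.6,48.2],23.5,2.5))
print('P',np.mean(Ps,0).round(2),np.std(Ps,0).round(2)); print('lid',np.mean(Ls,0),np.std(Ls,0)); print('rim',np.mean(Rs,0),np.std(Rs,0),len(r))
d=np.mean(Rs,0)-np.mean(Ls,0); X=R.from_quat(arm.read_state()['ee_rot']).inv().apply([*d,0]); print('tool shift mm',X.round(2)); save('w6.png',img)
go(454.1,48.5,104)
E
python3 chk.py
```

```text
P [457.01  47.59 117.4 ] [0.09 0.09 0.18]
lid [457.91305613  45.8723308 ] [0.08396319 0.18584687]
rim [454.93870566  46.33949485] [0.12383703 0.07486421] 1413
tool shift mm [-2.91  0.77 -0.01]
pos [456.6  47.6 117.4] yaw -23.72 tilt [ 0.0023  0.0011 -1.    ] j [0.46, 0.23, -0.55, 0.0, -0.79, 0.7] t 9.48
tool delta cm [-0.27   0.026  1.341]
```

View pics/w6.png

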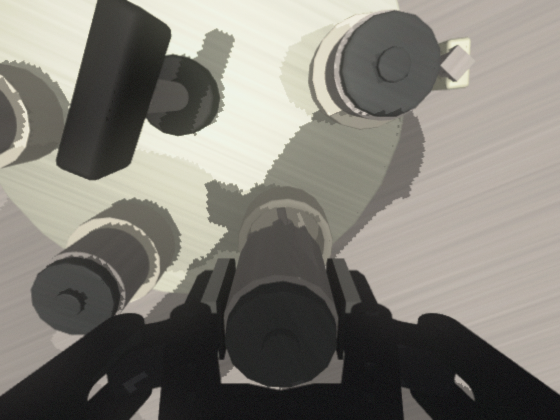

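The pot hangs over the holder: the far rim arc shows at (285,205) and the lid at (282,335). I correct by (-2.8, +0.4) mm and lower it.

Emit:
send_rows --targets '[{"gripper": 1, "x": -0.28, "y": 0.04, "z": 0.3, "ax": 0, "ay": 0, "az": 0}, {"gripper": 1, "x": 0, "y": 0, "z": 0.5, "ax": 0, "ay": 0, "az": 0}, {"gripper": 1, "x": 0, "y": 0, "z": 0.4, "ax": 0, "ay": 0, "az": 0}, {"gripper": 1, "x": 0, "y": 0, "z": 0.3, "ax": 0, "ay": 0, "az": 0}, {"gripper": 1, "x": 0, "y": 0, "z": 0.3, "ax": 0, "ay": 0, "az": 0}]'

```text
clock: 9.9
position: [453.8, 48.3, 98.9]
ee_rot: [0.979, -0.205, 0.0, 0.0]
contact_force: [1.2, -0.3, -1.1]
gripper_width: 38.6
grasp_force: 61.2
```

Emit:
send_rows --targets '[{"gripper": 1, "x": 0, "y": 0, "z": 0, "ax": 0, "ay": 0, "az": 0}, {"gripper": 1, "x": 0, "y": 0, "z": 0, "ax": 0, "ay": 0, "az": 0}]'

```text
clock: 10.07
position: [453.6, 48.3, 98.1]
ee_rot: [0.979, -0.205, 0.0, -0.0]
contact_force: [2.3, -0.1, -1.7]
gripper_width: 38.5
grasp_force: 61.1
```

Emit:
send_rows --targets '[{"gripper": 1, "x": 0, "y": 0, "z": 0.2, "ax": 0, "ay": 0, "az": 0}, {"gripper": 1, "x": 0, "y": 0, "z": 0.2, "ax": 0, "ay": 0, "az": 0}, {"gripper": 1, "x": 0, "y": 0, "z": 0.2, "ax": 0, "ay": 0, "az": 0}, {"gripper": 1, "x": 0, "y": 0, "z": 0, "ax": 0, "ay": 0, "az": 0}]'

```text
clock: 10.4
position: [453.5, 48.3, 92.2]
ee_rot: [0.979, -0.205, 0.0, -0.0]
contact_force: [1.7, -0.9, -1.5]
gripper_width: 38.6
grasp_force: 61.5
```

It is inside the bore. I keep lowering it to the bar.

Emit:
send_rows --targets '[{"gripper": 1, "x": 0.04, "y": 0, "z": 0.3, "ax": 0, "ay": 0, "az": 0}, {"gripper": 1, "x": 0, "y": 0, "z": 0.3, "ax": 0, "ay": 0, "az": 0}, {"gripper": 1, "x": 0, "y": 0, "z": 0.3, "ax": 0, "ay": 0, "az": 0}, {"gripper": 1, "x": 0, "y": 0, "z": 0.2, "ax": 0, "ay": 0, "az": 0}, {"gripper": 1, "x": 0, "y": 0, "z": 0, "ax": 0, "ay": 0, "az": 0}]'

```text
clock: 10.82
position: [453.8, 48.2, 80.8]
ee_rot: [0.979, -0.205, 0.0, -0.0]
contact_force: [2.1, -0.6, -3.4]
gripper_width: 38.7
grasp_force: 61.1
```

Emit:
send_rows --targets '[{"gripper": 1, "x": 0, "y": 0, "z": 0.1, "ax": 0, "ay": 0, "az": 0}, {"gripper": 1, "x": 0, "y": 0, "z": 0, "ax": 0, "ay": 0, "az": 0}, {"gripper": 1, "x": 0, "y": 0, "z": 0, "ax": 0, "ay": 0, "az": 0}]'

```text
clock: 11.07
position: [453.8, 48.2, 80.3]
ee_rot: [0.979, -0.205, 0.0, -0.0]
contact_force: [3.8, -0.6, -2.2]
gripper_width: 38.4
grasp_force: 61.1
```

Emit:
send_rows --targets '[{"gripper": 1, "x": 0.04, "y": 0, "z": 0.1, "ax": 0, "ay": 0, "az": 0}, {"gripper": 1, "x": 0, "y": 0, "z": 0, "ax": 0, "ay": 0, "az": 0}, {"gripper": 1, "x": 0, "y": 0, "z": 0.1, "ax": 0, "ay": 0, "az": 0}, {"gripper": 1, "x": 0, "y": 0, "z": 0, "ax": 0, "ay": 0, "az": 0}, {"gripper": 1, "x": 0, "y": 0, "z": 0, "ax": 0, "ay": 0, "az": 0}]'

```text
clock: 11.48
position: [454.0, 47.8, 79.2]
ee_rot: [0.979, -0.205, 0.0, 0.0]
contact_force: [0.1, -0.8, 5.9]
gripper_width: 38.8
grasp_force: 62.2
```

Emit:
send_rows --targets '[{"gripper": 1, "x": 0, "y": 0, "z": 0.1, "ax": 0, "ay": 0, "az": 0}, {"gripper": 1, "x": 0, "y": 0, "z": 0, "ax": 0, "ay": 0, "az": 0}, {"gripper": 1, "x": 0, "y": 0, "z": 0, "ax": 0, "ay": 0, "az": 0}]'

```text
clock: 11.73
position: [454.1, 47.7, 78.9]
ee_rot: [0.979, -0.205, 0.0, 0.0]
contact_force: [-1.9, -0.3, 11.8]
gripper_width: 38.8
grasp_force: 62.8
```

Contact is at z≈79 with about 12 N: the pot is resting on the bar. I start turning.

Emit:
send_rows --targets '[{"gripper": 1, "x": 0, "y": 0, "z": 0, "ax": 0, "ay": 0, "az": 3}, {"gripper": 1, "x": 0, "y": 0, "z": 0, "ax": 0, "ay": 0, "az": 3}, {"gripper": 1, "x": 0, "y": 0, "z": 0, "ax": 0, "ay": 0, "az": 3}, {"gripper": 1, "x": 0, "y": 0, "z": 0, "ax": 0, "ay": 0, "az": 3}, {"gripper": 1, "x": 0, "y": 0, "z": 0, "ax": 0, "ay": 0, "az": 3}]'

```text
clock: 12.15
position: [453.7, 47.8, 77.4]
ee_rot: [0.943, -0.333, -0.0, 0.0]
contact_force: [1.6, -1.0, -0.9]
gripper_width: 38.6
grasp_force: 61.2
```

Emit:
send_rows --targets '[{"gripper": 1, "x": 0, "y": 0, "z": 0, "ax": 0, "ay": 0, "az": 3}, {"gripper": 1, "x": 0, "y": 0, "z": 0, "ax": 0, "ay": 0, "az": 3}, {"gripper": 1, "x": 0, "y": 0, "z": 0, "ax": 0, "ay": 0, "az": 3}, {"gripper": 1, "x": 0, "y": 0, "z": 0, "ax": 0, "ay": 0, "az": 3}]'

```text
clock: 12.48
position: [453.7, 47.9, 77.1]
ee_rot: [0.903, -0.429, -0.0, 0.0]
contact_force: [1.3, 0.8, -2.2]
gripper_width: 38.9
grasp_force: 61.1
```

```bash
python3 - <<'E'
from h import *
s=arm.read_state(); print(np.round(s['wrist_torque'],3),np.round(s['contact_force'],1),np.round(s['joint_efforts'],2)); go(454.6,48.2,74)
E
```

```text
[ 0.194 -0.338  0.057] [ 1.3  0.8 -2.2] [ -0.26 -29.08  12.51   2.91  -0.4    0.4 ]
pos [453.7  47.9  77.1] yaw -50.87 tilt [-5.e-04  1.e-04 -1.e+00] j [0.46, 0.29, -0.6, -0.0, -0.68, 0.22] t 12.48
tool delta cm [ 0.034 -0.094  0.31 ]
```

Emit:
send_rows --targets '[{"gripper": 1, "x": 0, "y": 0, "z": 0.1, "ax": 0, "ay": 0, "az": -3}, {"gripper": 1, "x": 0, "y": 0, "z": 0.1, "ax": 0, "ay": 0, "az": -2}, {"gripper": 1, "x": 0, "y": 0, "z": 0, "ax": 0, "ay": 0, "az": 0}, {"gripper": 1, "x": 0, "y": 0, "z": 0, "ax": 0, "ay": 0, "az": 0}]'

```text
clock: 12.82
position: [454.0, 47.9, 75.6]
ee_rot: [0.921, -0.389, 0.0, -0.0]
contact_force: [-0.3, 0.6, 2.3]
gripper_width: 38.5
grasp_force: 64.0
```

```bash
python3 - <<'E'
from h import *
s=arm.read_state(); print(np.round(s['wrist_torque'],3),np.round(s['contact_force'],1),np.round(s['joint_efforts'],2)); go(454.6,48.2,74)
E
```

```text
[ 0.006 -0.205  0.109] [-0.3  0.6  2.3] [ -0.05 -27.44  11.85   2.45  -0.17  -0.03]
pos [454.   47.9  75.6] yaw -45.73 tilt [ 2.e-04  1.e-04 -1.e+00] j [0.46, 0.29, -0.6, 0.0, -0.68, 0.31] t 12.82
tool delta cm [ 0.023 -0.063  0.157]
```

Emit:
send_rows --targets '[{"gripper": 1, "x": 0, "y": 0, "z": 0.1, "ax": 0, "ay": 0, "az": 0}, {"gripper": 1, "x": 0, "y": 0, "z": 0.1, "ax": 0, "ay": 0, "az": 0}, {"gripper": 1, "x": 0, "y": 0, "z": 0, "ax": 0, "ay": 0, "az": 0}, {"gripper": 1, "x": 0, "y": 0, "z": 0, "ax": 0, "ay": 0, "az": 0}]'

```text
clock: 13.15
position: [454.0, 47.7, 75.4]
ee_rot: [0.922, -0.388, 0.0, 0.0]
contact_force: [-5.0, -0.5, 17.8]
gripper_width: 38.7
grasp_force: 72.5
```

Emit:
send_rows --targets '[{"gripper": 1, "x": 0, "y": 0, "z": 0.1, "ax": 0, "ay": 0, "az": 0}, {"gripper": 1, "x": 0, "y": 0, "z": 0, "ax": 0, "ay": 0, "az": 0}, {"gripper": 1, "x": 0, "y": 0, "z": 0, "ax": 0, "ay": 0, "az": 0}]'

```text
clock: 13.4
position: [454.1, 47.6, 75.4]
ee_rot: [0.922, -0.388, 0.001, 0.0]
contact_force: [-7.6, -0.6, 25.0]
gripper_width: 38.7
grasp_force: 76.6
```

It is firm at 75.4 and the grasp force is rising: the fingertips are resting on the rim (28 mm above the floor). I relieve the press, let go, and regrip higher.

Emit:
send_rows --targets '[{"gripper": 1, "x": 0, "y": 0, "z": -0.2, "ax": 0, "ay": 0, "az": 0}, {"gripper": 1, "x": 0, "y": 0, "z": -0.15, "ax": 0, "ay": 0, "az": 0}, {"gripper": 0.2, "x": 0, "y": 0, "z": 0, "ax": 0, "ay": 0, "az": 0}, {"gripper": -0.1, "x": 0, "y": 0, "z": 0, "ax": 0, "ay": 0, "az": 0}, {"gripper": -0.3, "x": 0, "y": 0, "z": 0, "ax": 0, "ay": 0, "az": 0}]'

```text
clock: 13.82
position: [453.2, 47.6, 75.3]
ee_rot: [0.921, -0.389, -0.001, 0.001]
contact_force: [0.8, 0.2, 0.2]
gripper_width: 55.2
grasp_force: 0.0
```

Emit:
send_rows --targets '[{"gripper": -0.3, "x": 0, "y": 0, "z": 0, "ax": 0, "ay": 0, "az": 0}, {"gripper": -0.3, "x": 0, "y": 0, "z": -0.3, "ax": 0, "ay": 0, "az": 0}, {"gripper": -0.3, "x": 0, "y": 0, "z": -0.3, "ax": 0, "ay": 0, "az": 0}, {"gripper": -0.3, "x": 0, "y": 0, "z": -0.3, "ax": 0, "ay": 0, "az": 0}, {"gripper": -0.3, "x": 0, "y": 0, "z": 0, "ax": 0, "ay": 0, "az": 0}]'

```text
clock: 14.23
position: [454.4, 48.1, 85.6]
ee_rot: [0.922, -0.388, 0.001, -0.0]
contact_force: [0.3, -0.8, 0.2]
gripper_width: 56.0
grasp_force: 0.0
```

```bash
cat > lids.py <<'E'
from h import *
img,W=cloud('wrist'); t,Wt=cloud('top')
A=np.array([546.8,68]); 
for n,w in [('wrist',W),('top',Wt)]:
    for i in range(6):
        a=np.deg2rad(-167.5+60*i); c=A+95*np.array([np.cos(a),np.sin(a)])
        d=np.hypot(w[...,0]-c[0],w[...,1]-c[1]); q=w[(d<12)&(w[...,2]>100)]
        if len(q)>15: print(n,i,len(q),np.median(q[:,2]).round(2))
go(454.6,48.2,84); save('w7.png',img); s=arm.read_state(); print(s['gripper_width'],s['contact_force'])
E
python3 lids.py
```

```text
wrist 0 4422 118.19
wrist 1 4748 117.43
wrist 5 32 117.06
top 0 364 444.51
top 1 140 117.07
top 2 136 117.16
top 3 133 116.57
top 4 131 117.14
pos [454.1  47.9  85.1] yaw -45.71 tilt [ 5.e-04  3.e-04 -1.e+00] j [0.46, 0.28, -0.59, -0.0, -0.7, 0.31] t 14.33
tool delta cm [ 0.019 -0.056  0.108]
55.70763960019335 [-0.28181026  0.11300064 -0.81147488]
```

The lid reads 118.2 against 117.4 for the neighbouring seated pot, so it has most likely dropped home. I confirm with a higher grip, a light press and a small wiggle.

Emit:
send_rows --targets '[{"gripper": -0.1, "x": 0, "y": -0.03, "z": 0.2, "ax": 0, "ay": 0, "az": 0}, {"gripper": 0.1, "x": 0, "y": 0, "z": 0, "ax": 0, "ay": 0, "az": 0}, {"gripper": 0.2, "x": 0, "y": 0, "z": 0, "ax": 0, "ay": 0, "az": 0}, {"gripper": 1, "x": 0, "y": 0, "z": 0, "ax": 0, "ay": 0, "az": 0}, {"gripper": 1, "x": 0, "y": 0, "z": 0, "ax": 0, "ay": 0, "az": 0}]'

```text
clock: 14.75
position: [453.9, 47.9, 82.8]
ee_rot: [0.921, -0.388, -0.0, 0.0]
contact_force: [-1.2, -0.8, 2.6]
gripper_width: 38.3
grasp_force: 59.9
```

Emit:
send_rows --targets '[{"gripper": 1, "x": 0, "y": 0, "z": 0, "ax": 0, "ay": 0, "az": 0}, {"gripper": 1, "x": 0, "y": 0, "z": 0, "ax": 0, "ay": 0, "az": 0}]'

```text
clock: 14.92
position: [453.9, 47.9, 82.8]
ee_rot: [0.921, -0.388, -0.0, 0.0]
contact_force: [-1.9, -1.1, 4.5]
gripper_width: 38.1
grasp_force: 60.0
```

Emit:
send_rows --targets '[{"gripper": 1, "x": 0, "y": 0, "z": 0.1, "ax": 0, "ay": 0, "az": -1.5}, {"gripper": 1, "x": 0, "y": 0, "z": 0.1, "ax": 0, "ay": 0, "az": -1.5}, {"gripper": 1, "x": 0, "y": 0, "z": 0, "ax": 0, "ay": 0, "az": 1.5}, {"gripper": 1, "x": 0, "y": 0, "z": 0, "ax": 0, "ay": 0, "az": 1.5}, {"gripper": 1, "x": 0, "y": 0, "z": 0, "ax": 0, "ay": 0, "az": 0}]'

```text
clock: 15.33
position: [455.0, 48.3, 82.7]
ee_rot: [0.922, -0.388, 0.001, -0.0]
contact_force: [-4.4, 0.3, 15.1]
gripper_width: 38.2
grasp_force: 61.3
```

It is solid, with no further drop. I let go, rise, and go over the knob.

Emit:
send_rows --targets '[{"gripper": 1, "x": 0, "y": 0, "z": -0.2, "ax": 0, "ay": 0, "az": 0}, {"gripper": 0.1, "x": 0, "y": 0, "z": 0, "ax": 0, "ay": 0, "az": 0}, {"gripper": -0.3, "x": 0, "y": 0, "z": 0, "ax": 0, "ay": 0, "az": 0}, {"gripper": -0.3, "x": 0, "y": 0, "z": 0, "ax": 0, "ay": 0, "az": 0}, {"gripper": -0.3, "x": 0, "y": 0, "z": 0, "ax": 0, "ay": 0, "az": 0}]'

```text
clock: 15.75
position: [454.3, 48.2, 82.6]
ee_rot: [0.922, -0.388, -0.0, 0.0]
contact_force: [0.5, 0.3, -0.4]
gripper_width: 55.5
grasp_force: 0.0
```

Emit:
send_rows --targets '[{"gripper": -0.3, "x": 0, "y": 0, "z": -1, "ax": 0, "ay": 0, "az": 0}, {"gripper": -0.3, "x": 0, "y": 0, "z": -3, "ax": 0, "ay": 0, "az": 0}, {"gripper": -0.3, "x": 0, "y": 0, "z": -4, "ax": 0, "ay": 0, "az": 0}, {"gripper": -0.3, "x": 0, "y": 0, "z": -4, "ax": 0, "ay": 0, "az": 0}, {"gripper": -0.3, "x": 0, "y": 0, "z": 0, "ax": 0, "ay": 0, "az": 0}]'

```text
clock: 16.17
position: [459.1, 49.5, 210.7]
ee_rot: [0.922, -0.387, 0.007, -0.005]
contact_force: [1.5, 0.1, -0.2]
gripper_width: 55.4
grasp_force: 0.0
```

```bash
cat >> lids.py <<'E'
k=W[(np.hypot(W[...,0]-547,W[...,1]-67)<40)&(W[...,2]>140)]; r=cv2.minAreaRect(k[:,:2].astype(np.float32)); print('knob',r,np.median(k[:,2]))
go(546.8,68.5,190,-46)
E
python3 lids.py
```

```text
wrist 0 1462 116.81
wrist 1 1326 113.68
wrist 3 1359 112.76
wrist 4 955 113.13
wrist 5 621 113.84
top 0 657 566.16
top 1 142 117.06
top 2 128 117.37
top 3 126 117.09
top 4 109 117.33
pos [455.   48.6 204.4] yaw -45.72 tilt [ 0.0041  0.0023 -1.    ] j [0.46, 0.12, -0.43, -0.0, -1.02, 0.31] t 16.27
tool delta cm [-0.015  0.112 12.036]
55.335648922981164 [ 0.6546325   0.23751611 -0.46121519]
knob ((545.2107543945312, 65.90794372558594), (14.90256404876709, 53.16484069824219), 41.62233352661133) 144.7710897618204
pos [455.   48.6 204.4] yaw -45.72 tilt [ 0.0041  0.0023 -1.    ] j [0.46, 0.12, -0.43, -0.0, -1.02, 0.31] t 16.27
tool delta cm [ 4.983 -7.954  1.478]
az deg 0.28
```

Emit:
send_rows --targets '[{"gripper": -0.3, "x": 0, "y": 0, "z": 0, "ax": 0, "ay": 0, "az": 0}, {"gripper": -0.3, "x": 0, "y": 0, "z": 0, "ax": 0, "ay": 0, "az": 0}, {"gripper": -0.3, "x": 0, "y": 0, "z": 0, "ax": 0, "ay": 0, "az": 0}]'

```text
clock: 16.52
position: [453.4, 47.8, 201.3]
ee_rot: [0.921, -0.388, -0.001, 0.001]
contact_force: [0.4, 0.9, -0.2]
gripper_width: 55.3
grasp_force: 0.0
```

```bash
python3 lids.py | grep -v top; python3 - <<'E'
from h import *
im=cv2.imread('pics/w7.png'); cv2.imwrite('pics/w8.png',im)
E
```

```text
wrist 0 2410 277.01
wrist 1 1470 117.87
wrist 3 545 117.41
wrist 4 1063 117.77
wrist 5 801 118.01
pos [453.7  47.9 201.7] yaw -45.71 tilt [-0.0023 -0.0011 -1.    ] j [0.46, 0.12, -0.43, -0.0, -1.02, 0.31] t 16.62
tool delta cm [ 0.051 -0.11  11.77 ]
55.40075496732804 [-0.21018444 -0.13997355  0.44906574]
knob ((547.6702880859375, 66.34243774414062), (14.599220275878906, 54.11372756958008), 41.951629638671875) 149.02833924907296
pos [453.7  47.9 201.7] yaw -45.71 tilt [-0.0023 -0.0011 -1.    ] j [0.46, 0.12, -0.43, -0.0, -1.02, 0.31] t 16.62
tool delta cm [ 5.028 -8.102  1.147]
az deg 0.29
```

View pics/w8.png

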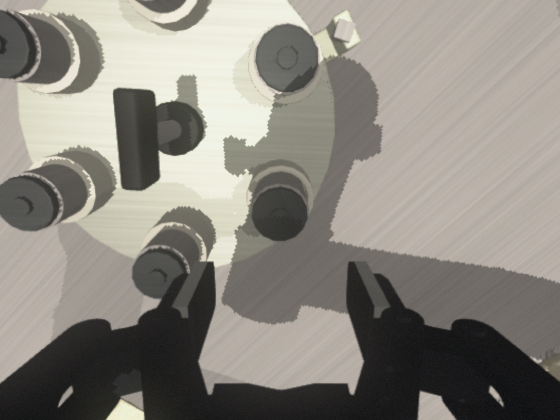

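The seated pot is at (279,210) and looks upright. The lid-0 reading includes gripper pixels, so I filter them out.

```bash
python3 - <<'E'
from h import *
A=np.array([547.4,67]); Z=[]
for j in range(2):
    _,w=cloud('wrist'); o=[]
    for i in (0,1,3,4,5):
        a=np.deg2rad(-167.5+60*i); c=A+95*np.array([np.cos(a),np.sin(a)])
        d=np.hypot(w[...,0]-c[0],w[...,1]-c[1]); q=w[(d<26)&(w[...,2]>108)&(w[...,2]<135)]
        o+=[np.median(q[:,2]).round(2),np.percentile(q[:,2],[20,80]).round(1).tolist()]
        if i in(0,1,5): o.append(((q.max(0)+q.min(0))/2)[:2].round(1).tolist())
    print(o)
E
```

```text
[np.float64(117.43), [116.6, 118.2], [455.6, 47.4], np.float64(117.51), [116.5, 118.3], [518.5, -23.6], np.float64(116.78), [110.3, 117.8], np.float64(117.25), [114.6, 118.2], np.float64(117.4), [115.6, 118.2], [487.1, 136.0]]
[np.float64(117.39), [116.4, 118.2], [455.2, 47.2], np.float64(117.51), [116.6, 118.3], [518.3, -23.5], np.float64(116.83), [110.3, 117.9], np.float64(117.24), [114.8, 118.1], np.float64(117.4), [115.7, 118.3], [487.1, 136.3]]
```

The pot is home: its lid is at 117.4, the same as the others. Now the knob.

Emit:
send_rows --targets '[{"gripper": -0.3, "x": 1.7, "y": -2.7, "z": 0, "ax": 0, "ay": 0, "az": 0}, {"gripper": -0.3, "x": 1.7, "y": -2.7, "z": 0, "ax": 0, "ay": 0, "az": 0}, {"gripper": -0.3, "x": 1.74, "y": -2.65, "z": 0, "ax": 0, "ay": 0, "az": 0}, {"gripper": -0.3, "x": 0, "y": 0, "z": 0, "ax": 0, "ay": 0, "az": 1.8}, {"gripper": -0.3, "x": 0, "y": 0, "z": 0, "ax": 0, "ay": 0, "az": 0}]'

```text
clock: 17.13
position: [548.6, 67.7, 201.4]
ee_rot: [0.915, -0.403, -0.001, 0.001]
contact_force: [-0.4, -0.4, 0.8]
gripper_width: 55.4
grasp_force: 0.0
```

Emit:
send_rows --targets '[{"gripper": -0.3, "x": 0, "y": 0, "z": 0, "ax": 0, "ay": 0, "az": 0}, {"gripper": -0.3, "x": 0, "y": 0, "z": 0, "ax": 0, "ay": 0, "az": 0}]'

```text
clock: 17.3
position: [546.9, 67.3, 202.6]
ee_rot: [0.915, -0.403, -0.0, 0.0]
contact_force: [-0.5, -0.1, -0.6]
gripper_width: 55.2
grasp_force: 0.0
```

```bash
python3 - <<'E'
from h import *
go(547.2,67.3,117,-47.5)
E
```

```text
pos [546.9  67.3 202.6] yaw -47.47 tilt [-9.e-04 -2.e-04 -1.e+00] j [0.42, 0.28, -0.22, -0.0, -1.07, 0.33] t 17.3
tool delta cm [ 0.026 -0.028  8.56 ]
az deg 0.03
```

Emit:
send_rows --targets '[{"gripper": -0.3, "x": 0, "y": 0, "z": 2.5, "ax": 0, "ay": 0, "az": 0}, {"gripper": -0.3, "x": 0, "y": 0, "z": 3.0, "ax": 0, "ay": 0, "az": 0}, {"gripper": -0.3, "x": 0, "y": 0, "z": 2.0, "ax": 0, "ay": 0, "az": 0}, {"gripper": -0.3, "x": 0, "y": 0, "z": 1.0, "ax": 0, "ay": 0, "az": 0}, {"gripper": -0.3, "x": 0, "y": 0, "z": 0, "ax": 0, "ay": 0, "az": 0}]'

```text
clock: 17.72
position: [545.7, 66.9, 116.0]
ee_rot: [0.915, -0.403, -0.002, 0.002]
contact_force: [-0.0, -0.2, 0.3]
gripper_width: 55.8
grasp_force: 0.0
```

Emit:
send_rows --targets '[{"gripper": 0.2, "x": 0, "y": 0, "z": 0, "ax": 0, "ay": 0, "az": 0}, {"gripper": 0.4, "x": 0, "y": 0, "z": 0, "ax": 0, "ay": 0, "az": 0}, {"gripper": 0.6, "x": 0, "y": 0, "z": 0, "ax": 0, "ay": 0, "az": 0}, {"gripper": 1, "x": 0, "y": 0, "z": 0, "ax": 0, "ay": 0, "az": 0}, {"gripper": 1, "x": 0, "y": 0, "z": 0, "ax": 0, "ay": 0, "az": 0}]'

```text
clock: 18.13
position: [547.3, 66.7, 119.6]
ee_rot: [0.915, -0.403, 0.0, 0.001]
contact_force: [-2.8, -1.9, 5.2]
gripper_width: 12.9
grasp_force: 62.1
```

Emit:
send_rows --targets '[{"gripper": 1, "x": 0, "y": 0, "z": 0, "ax": 0, "ay": 0, "az": 0}, {"gripper": 1, "x": 0, "y": 0, "z": 0, "ax": 0, "ay": 0, "az": 0}, {"gripper": 1, "x": 0, "y": 0, "z": 0, "ax": 0, "ay": 0, "az": 0}]'

```text
clock: 18.38
position: [547.3, 66.7, 119.6]
ee_rot: [0.915, -0.403, 0.0, 0.0]
contact_force: [-2.4, -2.2, 5.6]
gripper_width: 13.1
grasp_force: 62.0
```

Emit:
send_rows --targets '[{"gripper": 1, "x": 0, "y": 0, "z": 0, "ax": 0, "ay": 0, "az": -1}, {"gripper": 1, "x": 0, "y": 0, "z": 0, "ax": 0, "ay": 0, "az": -1.5}, {"gripper": 1, "x": 0, "y": 0, "z": 0, "ax": 0, "ay": 0, "az": -2}, {"gripper": 1, "x": 0, "y": 0, "z": 0, "ax": 0, "ay": 0, "az": -2.5}, {"gripper": 1, "x": 0, "y": 0, "z": 0, "ax": 0, "ay": 0, "az": -3}]'

```text
clock: 18.8
position: [547.3, 66.8, 119.6]
ee_rot: [0.947, -0.321, 0.0, 0.0]
contact_force: [-3.9, -2.0, 5.2]
gripper_width: 13.2
grasp_force: 62.3
```

Emit:
send_rows --targets '[{"gripper": 1, "x": 0, "y": 0, "z": 0, "ax": 0, "ay": 0, "az": -3}, {"gripper": 1, "x": 0, "y": 0, "z": 0, "ax": 0, "ay": 0, "az": -3}, {"gripper": 1, "x": 0, "y": 0, "z": 0, "ax": 0, "ay": 0, "az": -3}, {"gripper": 1, "x": 0, "y": 0, "z": 0, "ax": 0, "ay": 0, "az": -3}, {"gripper": 1, "x": 0, "y": 0, "z": 0, "ax": 0, "ay": 0, "az": -3}]'

```text
clock: 19.22
position: [547.4, 66.8, 119.6]
ee_rot: [0.981, -0.195, 0.0, 0.0]
contact_force: [-2.5, -2.5, 5.8]
gripper_width: 12.9
grasp_force: 62.1
```

Emit:
send_rows --targets '[{"gripper": 1, "x": 0, "y": 0, "z": 0, "ax": 0, "ay": 0, "az": -3}, {"gripper": 1, "x": 0, "y": 0, "z": 0, "ax": 0, "ay": 0, "az": -3}, {"gripper": 1, "x": 0, "y": 0, "z": 0, "ax": 0, "ay": 0, "az": -3}, {"gripper": 1, "x": 0, "y": 0, "z": 0, "ax": 0, "ay": 0, "az": -3}, {"gripper": 1, "x": 0, "y": 0, "z": 0, "ax": 0, "ay": 0, "az": -3}]'

```text
clock: 19.63
position: [547.4, 66.9, 119.6]
ee_rot: [0.998, -0.064, 0.0, 0.0]
contact_force: [-3.5, -2.0, 4.8]
gripper_width: 12.8
grasp_force: 62.0
```

Emit:
send_rows --targets '[{"gripper": 1, "x": 0, "y": 0, "z": 0, "ax": 0, "ay": 0, "az": -3}, {"gripper": 1, "x": 0, "y": 0, "z": 0, "ax": 0, "ay": 0, "az": -3}, {"gripper": 1, "x": 0, "y": 0, "z": 0, "ax": 0, "ay": 0, "az": -3}, {"gripper": 1, "x": 0, "y": 0, "z": 0, "ax": 0, "ay": 0, "az": -3}, {"gripper": 1, "x": 0, "y": 0, "z": 0, "ax": 0, "ay": 0, "az": -3}]'

```text
clock: 20.05
position: [547.4, 67.0, 119.6]
ee_rot: [0.998, 0.067, 0.0, 0.0]
contact_force: [-3.5, -2.0, 5.2]
gripper_width: 13.4
grasp_force: 62.0
```

Emit:
send_rows --targets '[{"gripper": 1, "x": 0, "y": 0, "z": 0, "ax": 0, "ay": 0, "az": -2.5}, {"gripper": 1, "x": 0, "y": 0, "z": 0, "ax": 0, "ay": 0, "az": -1.5}, {"gripper": 1, "x": 0, "y": 0, "z": 0, "ax": 0, "ay": 0, "az": -1}, {"gripper": 1, "x": 0, "y": 0, "z": 0, "ax": 0, "ay": 0, "az": 0}, {"gripper": 1, "x": 0, "y": 0, "z": 0, "ax": 0, "ay": 0, "az": 0}]'

```text
clock: 20.47
position: [547.4, 67.0, 119.6]
ee_rot: [0.994, 0.109, 0.0, 0.0]
contact_force: [-2.8, -1.0, 5.3]
gripper_width: 13.0
grasp_force: 62.0
```

```bash
python3 - <<'E'
from h import *
s=arm.read_state(); print(np.round(s['wrist_torque'],3),np.round(s['contact_force'],1),s['gripper_width']); go(547.2,67.3,117,12.5)
img,W=cloud('top'); save('t2.png',img)
A=np.array([547.2,67]); 
l=W[(abs(np.hypot(W[...,0]-A[0],W[...,1]-A[1])-95)<22)&(W[...,2]>112)&(W[...,2]<122)]
import scipy.cluster.hierarchy as H
c=H.fclusterdata(l[:,:2],12,'distance')
for i in set(c):
    q=l[c==i]
    if len(q)>30:
        m=((q.max(0)+q.min(0))/2); print(len(q),m.round(1),np.rad2deg(np.arctan2(m[1]-65.7,m[0]-546.5)).round(1))
E
```

```text
[-0.499  0.889  0.017] [-2.8 -1.   5.3] 12.987719883956956
pos [547.4  67.  119.6] yaw 12.51 tilt [ 2.e-04 -6.e-04 -1.e+00] j [0.42, 0.37, -0.33, 0.0, -0.88, 1.37] t 20.47
tool delta cm [-0.01  -0.032  0.262]
az deg 0.01
342 [482.5 134.9 116.9] 132.7
316 [610.8  -4.1 117. ] -47.3
276 [640.   84.5 117. ] 11.4
326 [454.1  44.3 117. ] -167.0
332 [516.9 -24.4 117.2] -108.2
```

Emit:
send_rows --targets '[{"gripper": 0.4, "x": 0, "y": 0, "z": 0, "ax": 0, "ay": 0, "az": 0}, {"gripper": 0, "x": 0, "y": 0, "z": 0, "ax": 0, "ay": 0, "az": 0}, {"gripper": -0.2, "x": 0, "y": 0, "z": 0, "ax": 0, "ay": 0, "az": 0}, {"gripper": -0.2, "x": 0, "y": 0, "z": 0, "ax": 0, "ay": 0, "az": 0}, {"gripper": -0.2, "x": 0, "y": 0, "z": 0, "ax": 0, "ay": 0, "az": 0}]'

```text
clock: 20.93
position: [547.8, 67.7, 117.9]
ee_rot: [0.994, 0.109, 0.0, -0.0]
contact_force: [-0.3, 0.0, -0.8]
gripper_width: 51.5
grasp_force: 0.0
```

Emit:
send_rows --targets '[{"gripper": -0.2, "x": 0, "y": 0, "z": -0.5, "ax": 0, "ay": 0, "az": 0}, {"gripper": -0.2, "x": 0, "y": 0, "z": -2, "ax": 0, "ay": 0, "az": 0}, {"gripper": -0.2, "x": 0, "y": 0, "z": -4, "ax": 0, "ay": 0, "az": 0}, {"gripper": -0.2, "x": 0, "y": 0, "z": -4, "ax": 0, "ay": 0, "az": 0}, {"gripper": -0.2, "x": 0, "y": 0, "z": -2, "ax": 0, "ay": 0, "az": 0}]'

```text
clock: 21.35
position: [549.7, 67.8, 248.5]
ee_rot: [0.994, 0.109, 0.004, -0.0]
contact_force: [0.2, 0.3, 0.4]
gripper_width: 51.3
grasp_force: 0.0
```

Emit:
send_rows --targets '[{"gripper": -0.2, "x": -3, "y": 0, "z": -1, "ax": 0, "ay": 0, "az": 0}, {"gripper": -0.2, "x": -3, "y": 0, "z": 0, "ax": 0, "ay": 0, "az": 0}, {"gripper": -0.2, "x": 0, "y": 0, "z": 0, "ax": 0, "ay": 0, "az": 0}, {"gripper": -0.2, "x": 0, "y": 0, "z": 0, "ax": 0, "ay": 0, "az": 0}, {"gripper": -0.2, "x": 0, "y": 0, "z": 0, "ax": 0, "ay": 0, "az": 0}]'

```text
clock: 21.77
position: [489.5, 54.7, 253.3]
ee_rot: [0.994, 0.109, 0.001, -0.0]
contact_force: [-0.2, 0.1, -0.4]
gripper_width: 51.1
grasp_force: 0.0
```

```bash
python3 - <<'E'
from h import *
import scipy.cluster.hierarchy as H
s=arm.read_state(); print(np.round(s['contact_force'],1),s['clock'])
for n in ['wrist','scene']:
    img,W=cloud(n); save(n+'_end.png',img)
    A=np.array([547.2,67])
    l=W[(abs(np.hypot(W[...,0]-A[0],W[...,1]-A[1])-95)<22)&(W[...,2]>112)&(W[...,2]<123)][::3 if n=='wrist' else 1]
    c=H.fclusterdata(l[:,:2],8,'distance')
    for i in set(c):
        q=l[c==i]
        if len(q)>30: m=((q.max(0)+q.min(0))/2); print(n,len(q),m[:2].round(1),np.median(q[:,2]).round(1),np.rad2deg(np.arctan2(m[1]-67,m[0]-547.2)).round(1))
    k=W[(np.hypot(W[...,0]-547,W[...,1]-67)<36)&(W[...,2]>140)&(W[...,2]<158)]; print('knob',cv2.minAreaRect(k[:,:2].astype(np.float32)))
E
```

```text
[-0.2  0.1 -0.4] 21.7667
wrist 40 [624.3  84.4] 115.5 12.7
wrist 778 [576.2 156.6] 116.9 72.1
wrist 569 [484.2 136.5] 117.0 132.2
wrist 765 [611.3  -3.3] 116.9 -47.7
wrist 558 [518.3 -22.8] 117.0 -107.8
wrist 495 [455.3  46.5] 117.0 -167.4
knob ((547.9525146484375, 66.77099609375), (52.34121322631836, 13.780977249145508), 12.045855522155762)
scene 254 [612.5  -1.9] 115.8 -46.5
scene 278 [640.3  87.8] 116.2 12.6
scene 210 [518.9 -22.1] 115.8 -107.6
scene 202 [456.4  47.6] 115.5 -167.9
scene 229 [484.7 138.3] 115.8 131.2
scene 280 [577.6 158.1] 116.3 71.5
knob ((548.4830932617188, 67.93172454833984), (54.91782760620117, 13.601444244384766), 13.063063621520996)
```

View pics/wrist_end.png

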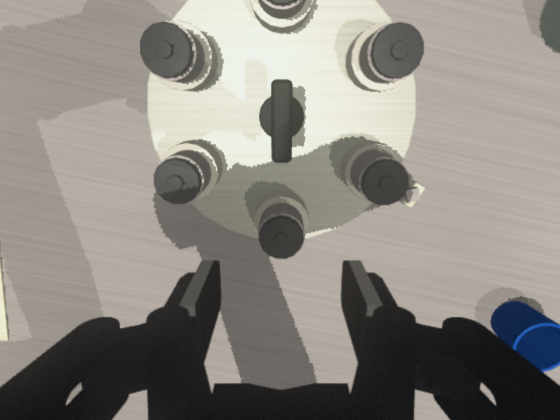

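The knob turned from -47.7° to 12.3°, one click. All six lids are level at 117 mm, and our pot, at (385,180), stands at the pointer (413,190). The robot is clear.

```bash
python3 -c "
from bench import arm; print(arm.job_done())"
```

```text
the job is handed in; nothing more can be done
None
```

The pot is fully home in the empty holder (its lid is level with the other five), the carousel is one click anticlockwise with that pot at the pointer, the gripper has let go, and the job was handed in at about 22 s of the 72 s allowed, but fitting it was not entirely light: I turned about 12° past the first drop and briefly pressed to 25 N, probably with the fingertips on the rim.

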